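# Pin the slab roller's axle

### The arm

A 6-joint arm with a two-finger parallel gripper is mounted at the origin on the work surface. World frame = base frame: x ahead of the robot, y to its left, z up, the work surface at z = 0. Lengths are in mm, angles in rad, forces in N, time in s.
With the tool pointing down it reaches from about 250 to 775 mm from the base axis. Payload 8.9 kg.
Tool frame: the origin (TCP) lies at the very end of the fingers, on their centre line; the grasp point (between the pads) lies grip_point_offset behind it (grip_point_offset is the distance from the TCP to the grasp point, in mm); z points along the fingers, y is the line along which they close (so a half turn about z gives the same grasp; the last joint's range is limited). The gripper opens to 85 mm and grips with 20 to 120 N. Pads are 22 mm wide; open, the fingers measure 114 mm over their backs; the gripper's body (76 mm by 85 mm) begins 54 mm behind the grasp point. The pads swing forward as they close: fully open they stand 13 mm farther back than shut.
Start: joints at [-1.435, 0.291, -0.153, 1.127, 0, 1.431], TCP at [142.463, -505.3, 231.305] pointing down, gripper open.
Joint ranges: [-2.52, 2.52], [-0.91, 1.74], [-1.3, 1.37], [-1.96, 2.02], [-1.52, 1.47], [-3.14, 3.14]. Speed limits (rad/s): [2.22, 2.22, 2.79, 3.14, 3.14, 3.14].

### API

Orientations are given as a unit quaternion [x, y, z, w].
In Python, from bench import state, snapshot, close_job, grip_point_offset gives the robot as it stands.
- The arm moves only by the shell command python3 -m jog 'ROWS' [FORCE]. ROWS is a JSON object of lists of equal length, an entry for each row: "slide": the shift along the tool's x, y, z in mm, a list of three; "twist": the turn about the tool's z in rad; "fingers": the opening, from 0 (shut) to 1 (fully open). In form: {"slide": [[tx, ty, tz], ...], "twist": [twist, ...], "fingers": [fingers, ...]}. A call has 1 to 20 rows; each row is the pose to reach, as a shift and turn from the pose commanded when the call began, along the tool's axes at that moment; what a row does not reach only later rows make up. A row lasts 1/10 s, in which the tool goes at most 50 mm and 8.59 degrees, less where a joint would pass 70% of its speed; a pose out of reach is approached as far as the arm can. A call with a gripper value outside its range is refused whole. The fingers move at their own pace and stop on an object; FORCE is the grip in N (left out, the last holds). Time passes only in rows, so rows that repeat a pose let the fingers close. It gives the time, the measured TCP pose, the force, the opening and the grip force at its end, in the units of the state.
- state(): the state, without advancing time (a new reading comes with each control period).
- snapshot(name): name is "side" or "top" or "wrist"; returns a dict with "img" (420x560x3 uint8, blue, green, red), "camera_matrix" (3x3 intrinsics, pixels), "world_from_camera" (4x4, takes a point from camera to world coordinates); the wrist camera has in their place "hand_eye" (4x4, takes a point from camera to tool coordinates, whose origin is the TCP and whose axes are the flange's). Camera axes: x right, y down, z forward; pixel columns grow to the right and rows downward; lengths in mm; the calibration is good to about 2 mm. A picture is of the moment at which its call begins: read the wrist's pose just before it. There is no depth.
- close_job(): hands the job in; it is judged then, once.
The state is a dict: "clock": time; "joint_positions": joint angles; "joint_velocities": joint speeds; "joint_torque": joint torques, N m; "eef_pos": TCP position; "orientation": TCP orientation; "contact_force": force on the tool from outside, world axes, zero at the start; "torque": the same for the moment, N m; "grip_width": finger opening in mm; "gripper_force": force on a finger pad.
Only numpy, scipy, OpenCV 4.12 (cv2) and the standard library are available. Lean on these libraries where they do the work, as an engineer would, in place of code of your own. Each camera call takes 0.05 s, during which the arm holds its last target. There are 200 camera calls.

### The job

Lock the slab roller's axle, which has crept out of its cheek by some way: take the linch pin from its wooden block, find the cross hole in the axle end with the pin's tip and push the pin down until its flange sits on the axle, loop side facing out over the axle's free end. Then swing the pin's sprung loop down over the axle end until it has snapped shut under the axle, and let go. Work gently, never pressing the pin or its loop against the roller or axle with more than 40 N, and leave the other things on the bench where they are.

Things in the scene. Friction and masses are not known exactly. Their poses are not given: they have to be found in the camera images.
- pin: Steel linch pin (0.12 kg), at first upright in the block. Origin on the shank axis at the underside of its flange (18 mm wide, 4 mm thick); z up to the head, x towards the loop's side. Shank 8 mm diameter to z -30 mm, its last 6 mm tapering to a 6.4 mm flat tip. Lug over the flange: x -7 to 11, y -7 to 7 mm, up to z 14 mm.
- pin_head (a point): Middle of the part of the pin to grip: a bar 12 mm (pin x) by 14 mm (pin y), from z 12 to 44 mm over the pin's origin; this point is at z 31 mm. Fingers closing along the pin's y must keep their tips above z 17 mm, clear of the loop's legs at y -21 and 21 mm.
- loop_hinge (a point): Point on the pin: middle of the loop's hinge line, which is parallel to the pin's y, at x 7, z 10 mm in the pin's frame. The loop swings in the pin's x-z plane on the +x side. A seated pin's loop can be shut by two fingers pointing down, 30 mm apart, astride the axle: down on both legs, then inwards.
- loop (a joint): Angle of the pin's wire loop: 0 shut (legs down, parallel to the shank), growing as it swings out to the pin's +x and up; 1.57 level, stop at 2.2; starts about level (1.5 to 1.9). Stiff hinge (0.02 N m): stays where it is left. With the pin seated, the bar meets the axle's nose at about 0.9 rad, must stretch the loop 3 to 4 mm to pass it at about 0.6, then the way is free to 0.
- loop_bar (a point): Middle of the loop's cross bar (5 mm thick), 33.5 mm from the hinge line. The loop is a U: this bar and two legs 5 mm thick, 42 mm between centres, passing either side of the axle. It is sprung lengthwise: 3 N preload and 2 N per mm, up to 8 mm longer. Shut, the bar lies 1 mm under the axle.
- roller: Bench-top slab roller, fixed: plywood base 286 x 150 x 18 mm, two grey cheeks 130 mm wide, 148 mm high, drum 68 mm thick, square steel axle 20 x 20 mm, level, its free end out of one cheek. Origin on the bench under the axle, 14 mm outwards of point hole_in; x level outwards along the axle to its free end, z up. Cheek face at x -50 mm; nothing beside or under the free end.
- hole_in (a point): Fixed point on the line of the axle's flat top (120 mm up), where the cross hole would be with the axle pushed right in; axes as roller. The axle has crept out: the vertical hole (9.2 mm wide, sharp-edged, through 20 mm) lies 4 to 28 mm from here along x, 0 in y. Stiff (60 N): it does not shift. Its nose, a half round of 10 mm radius seen from the side, ends 31 mm beyond the hole's centre.
- block: Light wooden block 60 x 60 x 45 mm, fixed to the bench, with one vertical hole 10 mm wide and 36 mm deep in the middle of its top holding the pin. Origin at the centre of its underside.
- vase: Glazed grey vase, 100 mm wide, 170 mm high, origin under its centre. Bystander.
- caliper: Yellow plastic caliper lying flat, 150 mm long (y), jaws to +x, origin under the middle of its beam. Bystander.
- paddle: Wooden paddle lying flat, about 260 mm long (y), 62 mm wide, origin under it. Bystander.
- banding_wheel: Aluminium banding wheel 170 mm diameter, 60 mm high, origin under its centre. Bystander.
- lidded_pot: White ceramic pot with a hinged lid, 108 mm wide, 113 mm high, origin under its centre. Bystander.

How it is judged (in metres and radians):
On the way:
1. the pin is fully home in the axle's cross hole, its loop still open (z of pin in the frame of hole_in between -0.004 and 0.003 m and x of pin in the frame of hole_in between 0 and 0.032 m and y of pin in the frame of hole_in between -0.004 and 0.004 m and angle between pin's own z axis and vertical below 0.12 rad and angle between the x axis of pin and the x axis of roller, either way round below 0.35 rad and value of joint loop above 1 rad), for 0.2 s.
At the end, for the whole second after the job is handed in: Pin in the axle's cross hole, flange within 3 mm of the axle top, upright within 0.12 rad, 0 to 32 mm outwards and within 4 mm across of hole_in, its x within 0.35 rad of the axle's line; loop shut under the axle end (below 0.15 rad); pin at rest (under 0.02 m/s) (z of pin in the frame of hole_in between -0.004 and 0.003 m and x of pin in the frame of hole_in between 0 and 0.032 m and y of pin in the frame of hole_in between -0.004 and 0.004 m and angle between pin's own z axis and vertical below 0.12 rad and angle between the x axis of pin and the x axis of roller, either way round below 0.35 rad and value of joint loop below 0.15 rad and linear speed of pin below 0.02 m/s); the robot touches nothing.
It fails at once if the pin or its loop is pressed against the roller or axle with more than 40 N (contact force between pin and roller above 40 N).
It fails at once if the vase, caliper, paddle, banding wheel or lidded pot is moved by more than 20 mm (distance of any of vase, caliper, paddle, banding_wheel, lidded_pot from where it was at the start of the episode above 0.02 m).
It also fails if it takes over 58 s, if anything falls off the work surface, if the arm or the gripper's body presses on something with over 40 N, if the wrist force passes 120 N, or if a joint passes its speed limit or range.

## Working session

There is one attempt and no reset: what is moved stays moved. The work goes in short steps, Python scripts to look and compute and a shell command to move; the robot and the scene stay as the last step left them, time stands still between calls to the robot, and variables do not carry over. Pictures are saved under pics/ and viewed, at most 12 in all, crops included, and the job is handed in when it is done.

```bash
ls; mkdir -p pics
python3 - <<'E'
from bench import state,snapshot,grip_point_offset
import cv2,numpy as np
print(grip_point_offset,state())
for n in ("side","top","wrist"):
    s=snapshot(n); cv2.imwrite(f"pics/{n}0.png",s["img"]); np.savez(f"pics/{n}0.npz",**s)
    print(n,s["camera_matrix"].tolist(),np.round(s.get("world_from_camera",s.get("hand_eye")),3).tolist())
a=[cv2.imread(f"pics/{n}0.png") for n in("side","top")]
E
```

```text
pics
18.700000000000003 {'clock': 0.0, 'joint_positions': array([-1.43526855e+00,  2.91284271e-01, -1.54094510e-01,  1.12671982e+00,
        4.25003003e-06,  1.43148293e+00]), 'joint_velocities': array([ 0.00059154, -0.0010399 ,  0.00064412, -0.00158238,  0.00089959,
       -0.00124544]), 'joint_torque': array([-1.61843658e-03, -5.37140572e+01,  3.31368649e+01,  1.58606563e-02,
       -2.80889253e-04,  7.96048113e-06]), 'eef_pos': array([ 142.4214275 , -504.86580308,  230.74211456]), 'orientation': array([ 9.90572431e-01,  1.36988446e-01,  3.35748808e-06, -6.51132137e-04]), 'contact_force': array([-0.04013882,  0.23684645,  0.04764294]), 'torque': array([ 0.03027175, -0.01073971,  0.01435002]), 'gripper_force': 0.0, 'grip_width': 85.25197343578618}
side [[414.37076362123906, 0.0, 279.7354859743978], [0.0, 414.37076362123906, 207.07214928760249], [0.0, 0.0, 1.0]] [[0.993, -0.084, 0.083, 487.487], [-0.118, -0.764, 0.635, -599.865], [0.01, -0.64, -0.768, 840.16], [0.0, 0.0, 0.0, 1.0]]
top [[407.9358845554437, 0.0, 280.0796350009559], [0.0, 407.9358845554437, 212.10572278357137], [0.0, 0.0, 1.0]] [[-0.024, -0.986, 0.163, 415.129], [-0.999, 0.027, 0.018, -5.834], [-0.022, -0.162, -0.987, 941.384], [0.0, 0.0, 0.0, 1.0]]
wrist [[306.3581466945644, 0.0, 282.68863576217234], [0.0, 306.3581466945644, 211.1318507782441], [0.0, 0.0, 1.0]] [[0.0, -0.96, -0.279, 71.57], [1.0, 0.001, -0.001, -0.139], [0.001, -0.279, 0.96, -142.27], [0.0, 0.0, 0.0, 1.0]]
```

View pics/side0.png

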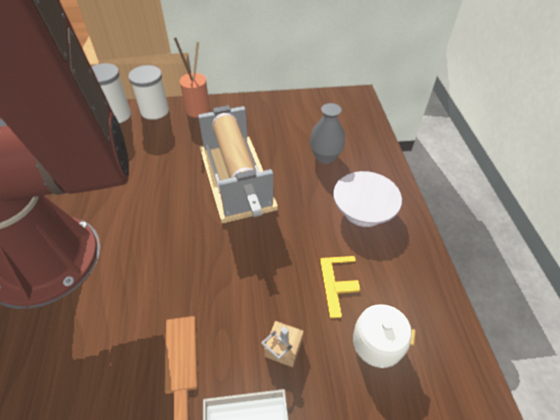

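View pics/top0.png

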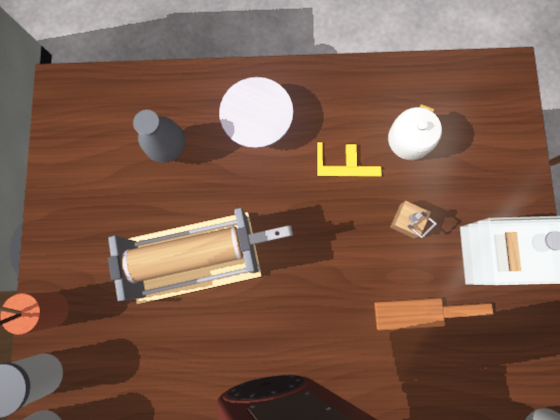

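The roller's free axle shows at side (253,203) and top (270,235), with the hole near top (277,233). The block and pin are at side (284,343) and top (413,218). I'll enlarge both areas.

Run:
```python
import cv2,numpy as np
t=cv2.imread("pics/top0.png");s=cv2.imread("pics/side0.png")
def c(im,x,y,w=66,h=50):return cv2.resize(im[y:y+h,x:x+w],(396,300),interpolation=cv2.INTER_CUBIC)
cv2.imwrite("pics/c1.png",np.vstack([np.hstack([c(t,240,208),c(t,385,195)]),np.hstack([c(s,220,170),c(s,250,315)])]))
```

```text
(no output)
```

View pics/c1.png

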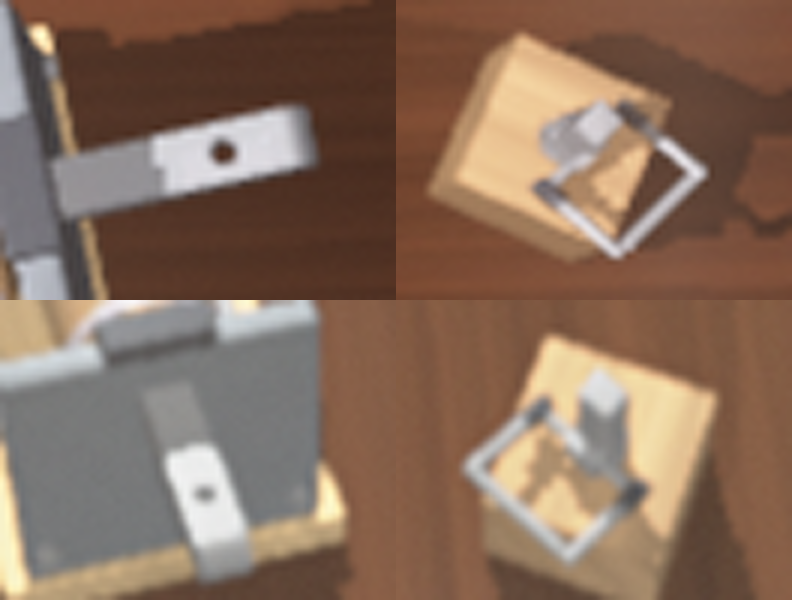

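```bash
cat > h.py <<'E'
import numpy as np,cv2
def ray(s,p,W=None):
    W=s["world_from_camera"] if W is None else W
    d=W[:3,:3]@np.linalg.inv(s["camera_matrix"])@[p[0],p[1],1]; return W[:3,3],d/np.linalg.norm(d)
def plane(s,p,z,W=None):
    o,d=ray(s,p,W); return o+d*(z-o[2])/d[2]
def tri(*rs):
    A=sum(np.eye(3)-np.outer(d,d) for o,d in rs); b=sum((np.eye(3)-np.outer(d,d))@o for o,d in rs)
    X=np.linalg.solve(A,b); return X,[round(float(np.linalg.norm(np.cross(X-o,d))),2) for o,d in rs]
E
python3 - <<'E'
from h import *
T=dict(np.load("pics/top0.npz"));S=dict(np.load("pics/side0.npz"))
np.set_printoptions(precision=1,suppress=True)
t=lambda x,y,ox,oy,cx,cy:(cx+(x-ox)/6-.4,cy+(y-oy)/6-.4)
ta=lambda x,y:t(x,y,0,0,240,208); tb=lambda x,y:t(x,y,396,0,385,195)
sa=lambda x,y:t(x,y,0,300,220,170); sb=lambda x,y:t(x,y,396,300,250,315)
for n,z,a,b in [("hole",120,ta(222,152),sa(205,494)),("nearL",120,ta(60,190),None),("end",110,ta(310,135),None),
 ("step",120,ta(158,165),sa(190,450)),
 ("head",89,tb(600,120),sb(604,388)),("hinge1",55,tb(625,105),sb(633,490)),("hinge2",55,tb(545,188),sb(540,408)),
 ("c1",55,tb(705,172),sb(570,553)),("c2",55,tb(620,252),sb(470,466))]:
    print(n,plane(T,a,z),plane(S,b,z) if b else "",tri(ray(T,a),ray(S,b)) if b else "")
E
```

```text
hole [508.1  17.3 120. ] [508.6  16.5 120. ] (array([508.4,  17.3, 119. ]), [0.23, 0.23])
nearL [496.6  72.2 120. ]  
end [514.2 -12.6 110. ]  
step [504.2  39.  120. ] [504.6  39.5 120. ] (array([504.4,  39. , 120.5]), [0.21, 0.21])
head [ 542.4 -280.9   89. ] [ 542.  -279.6   89. ] (array([ 542. , -280.3,   90.8]), [0.11, 0.11])
hinge1 [ 552.8 -301.4   55. ] [ 549.5 -300.1   55. ] (array([ 550.9, -300.7,   57.2]), [1.55, 1.55])
hinge2 [ 523.1 -270.2   55. ] [ 522.8 -269.5   55. ] (array([ 522.9, -269.9,   55.9]), [0.13, 0.13])
c1 [ 527.4 -328.2   55. ] [ 527.  -317.9   55. ] (array([ 526. , -323. ,   69.1]), [0.35, 0.35])
c2 [ 499.2 -295.3   55. ] [ 498.2 -286.3   55. ] (array([ 498. , -291.2,   67.4]), [0.02, 0.02])
```

```bash
python3 -m jog '{"slide":[[445.8,-108,60],[445.8,-108,60],[445.8,-108,60],[445.8,-108,60],[445.8,-108,60],[445.8,-108,60],[445.8,-108,60],[445.8,-108,80],[445.8,-108,80],[445.8,-108,80],[445.8,-108,80],[445.8,-108,80],[445.8,-108,80],[445.8,-108,80],[445.8,-108,80]],"twist":[-0.443,-0.443,-0.443,-0.443,-0.443,-0.443,-0.443,-0.443,-0.443,-0.443,-0.443,-0.443,-0.443,-0.443,-0.443],"fingers":[1,1,1,1,1,1,1,1,1,1,1,1,1,1,1]}' 30
python3 - <<'E'
from bench import *
import cv2,numpy as np
s=state(); print(s)
w=snapshot("wrist"); cv2.imwrite("pics/w1.png",w["img"]); np.savez("pics/w1.npz",pos=s["eef_pos"],q=s["orientation"],**w)
E
```

```text
clock: 1.65
eef_pos: [541.7, -281.3, 151.9]
orientation: [0.937, 0.351, 0.0, 0.0]
contact_force: [0.1, 0.2, -0.1]
grip_width: 85.8
gripper_force: 0.0
{'clock': 1.65, 'joint_positions': array([-5.98622579e-01,  5.02077903e-01, -4.52426970e-02,  1.02282508e+00,
       -6.79075112e-05,  1.82666865e+00]), 'joint_velocities': array([ 0.00724744,  0.00440666,  0.00212716, -0.00105387,  0.00152573,
        0.0019602 ]), 'joint_torque': array([ 3.24949168e-02, -6.63861465e+01,  3.19361436e+01,  1.90119965e-03,
       -1.62323544e-03, -6.04708126e-03]), 'eef_pos': array([ 541.65372645, -281.25299874,  151.85558898]), 'orientation': array([9.36546633e-01, 3.50542859e-01, 1.59686281e-04, 2.85460867e-04]), 'contact_force': array([ 0.08804349,  0.22887599, -0.09235295]), 'torque': array([ 0.01304051,  0.0563394 , -0.01618426]), 'gripper_force': 0.0, 'grip_width': 85.79039336509273}
```

View pics/w1.png

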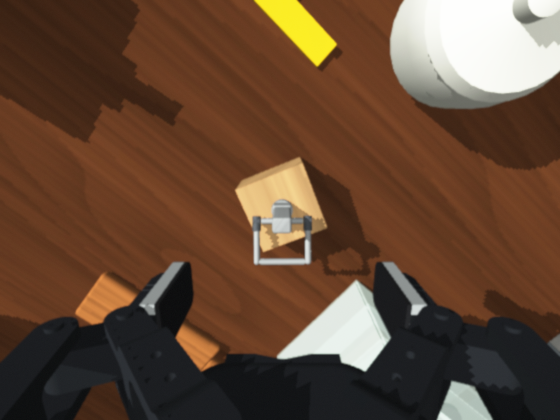

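Run:
```python
import cv2
i=cv2.imread("pics/w1.png")[180:280,220:345]
cv2.imwrite("pics/w1c.png",cv2.resize(i,None,fx=6,fy=6,interpolation=cv2.INTER_CUBIC))
```

```text
(no output)
```

View pics/w1c.png

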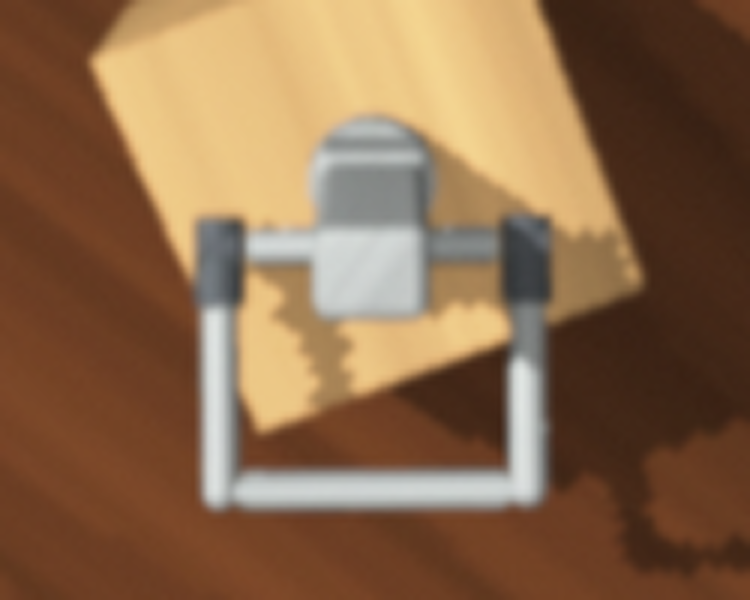

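The image shows the pin square to the tool. The head top's centre is at (281.3,225) against a predicted (282.9,227), so I need to correct by about +1 mm in tool x and -1 mm in tool y.

```bash
python3 -m jog '{"slide":[[1,-1,30],[1,-1,60],[1,-1,87],[1,-1,87],[1,-1,87],[1,-1,87],[1,-1,87],[1,-1,87],[1,-1,87],[1,-1,87],[1,-1,87],[1,-1,87],[1,-1,87],[1,-1,87]],"twist":[0,0,0,0,0,0,0,0,0,0,0,0,0,0],"fingers":[1,1,1,1,0.6,0.4,0.3,0.2,0.1,0.05,0.05,0.05,0.05,0.05]}' 50
python3 - <<'E'
from bench import *
import cv2,numpy as np
s=state(); print(s["contact_force"],s["torque"])
w=snapshot("side"); cv2.imwrite("pics/s2.png",w["img"][270:390,210:370])
E
```

```text
clock: 3.1
eef_pos: [542.7, -279.3, 65.1]
orientation: [0.936, 0.351, 0.0, 0.001]
contact_force: [-0.9, 0.3, 7.4]
grip_width: 13.0
gripper_force: 48.8
[-0.92441628  0.31213822  7.38611056] [0.094589   0.24829427 0.00696315]
```

```bash
python3 -m jog '{"slide":[[0,0,-20],[0,0,-45],[0,0,-80],[0,0,-130],[30,-44,-130],[55,-80,-130],[80,-116,-130],[105,-153,-130],[130,-189,-130],[150,-218,-130],[163,-237,-130],[169,-245.7,-130],[169,-245.7,-130],[169,-245.7,-130],[169,-245.7,-130],[169,-245.7,-130]],"twist":[0,0,0,0,-0.14,-0.28,-0.42,-0.56,-0.7,-0.84,-0.98,-1.058,-1.058,-1.058,-1.058,-1.058],"fingers":[0.05,0.05,0.05,0.05,0.05,0.05,0.05,0.05,0.05,0.05,0.05,0.05,0.05,0.05,0.05,0.05]}'
python3 - <<'E'
from bench import *
import cv2,numpy as np
s=state(); print(s["contact_force"],s["joint_positions"])
a=snapshot("side");w=snapshot("wrist")
np.savez("pics/w3.npz",pos=s["eef_pos"],q=s["orientation"],**w);np.savez("pics/s3.npz",**a)
f=lambda im,x,y:cv2.resize(im[y:y+100,x:x+66],(396,600),interpolation=cv2.INTER_CUBIC)
cv2.imwrite("pics/c3.png",np.hstack([f(a["img"],222,140),cv2.resize(w["img"][150:301,232:332],(396,600))]))
E
```

```text
clock: 4.75
eef_pos: [508.2, 16.4, 194.3]
orientation: [0.632, 0.775, -0.0, 0.0]
contact_force: [-0.6, 0.9, -1.5]
grip_width: 12.8
gripper_force: 49.4
[-0.56741301  0.88753124 -1.51446849] [-1.11451727e-01  2.84064522e-01 -2.63458762e-01  1.02327445e+00
 -1.17295037e-04  1.25666932e+00]
```

View pics/c3.png

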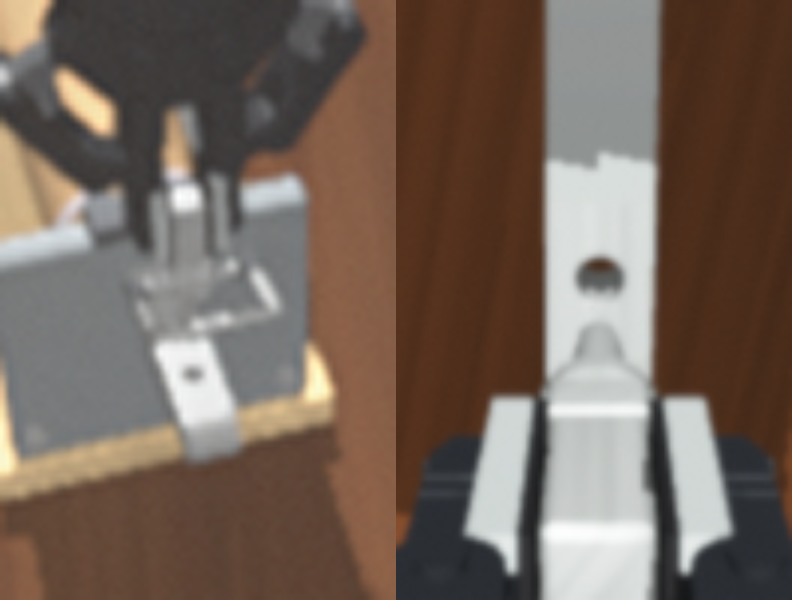

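Wrist crop: the axle and pin share a column (~600), so yaw and lateral alignment are good. The hole is at crop row 276 and the pin tip's near edge at row 325, so the pin needs about 3 mm more in tool +x. I'll move down just above the axle and check again.

```bash
python3 -m jog '{"slide":[[2,0,8],[3,0,16],[3,0,20],[3,0,20],[3,0,20],[3,0,20]],"twist":[0,0,0,0,0,0],"fingers":[0.05,0.05,0.05,0.05,0.05,0.05]}'
python3 - <<'E'
from bench import *
import cv2,numpy as np
s=state(); print(s["eef_pos"],s["contact_force"])
a=snapshot("side");w=snapshot("wrist")
np.savez("pics/w4.npz",pos=s["eef_pos"],q=s["orientation"],**w);np.savez("pics/s4.npz",**a)
f=lambda im,x,y,k,n=60:cv2.resize(im[y:y+n*3//2,x:x+n],(400,600),interpolation=cv2.INTER_CUBIC)
cv2.imwrite("pics/c4.png",np.hstack([f(a["img"],230,155,0),f(w["img"],257,185,0,50)]))
E
```

```text
clock: 5.45
eef_pos: [507.6, 20.2, 174.5]
orientation: [0.631, 0.776, 0.0, 0.0]
contact_force: [0.6, 0.6, -2.0]
grip_width: 13.0
gripper_force: 49.4
[507.61039043  20.18587876 174.51887898] [ 0.63644519  0.58870966 -1.97440911]
```

View pics/c4.png

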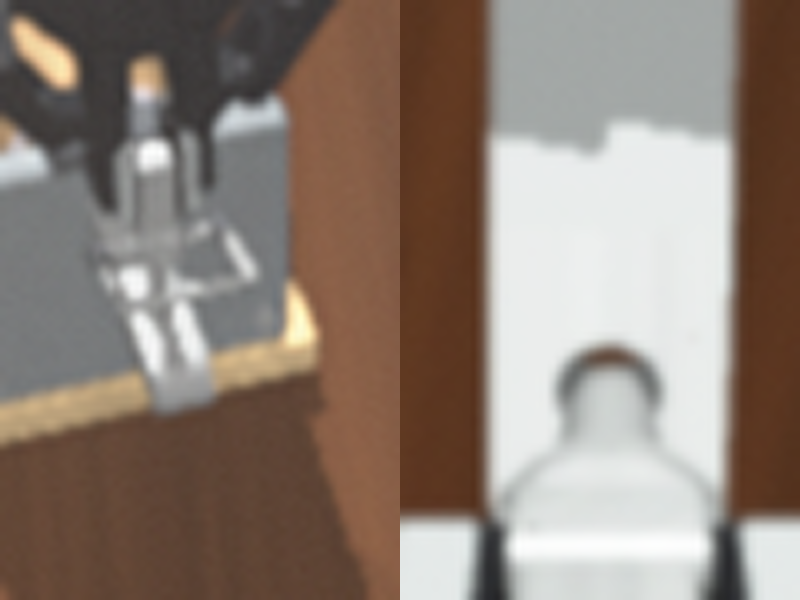

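Wrist crop: the hole's centre is at about (611,400) and the pin tip's at (612,407). Projected to contact height, the tip is about 1 mm too far in +x. I'll shift it back and lower it.

```bash
python3 -m jog '{"slide":[[-1,0,0],[-1,0,2],[-1,0,4],[-1,0,5],[-1,0,6],[-1,0,7],[-1,0,8],[-1,0,8]],"twist":[0,0,0,0,0,0,0,0],"fingers":[0.05,0.05,0.05,0.05,0.05,0.05,0.05,0.05]}'
```

```text
clock: 6.35
eef_pos: [507.5, 19.2, 166.2]
orientation: [0.631, 0.776, -0.0, -0.0]
contact_force: [-0.1, 0.3, -1.7]
grip_width: 12.9
gripper_force: 49.4
```

```bash
python3 -m jog '{"slide":[[0,0,2],[0,0,4],[0,0,6],[0,0,8],[0,0,10],[0,0,10]],"twist":[0,0,0,0,0,0],"fingers":[0.05,0.05,0.05,0.05,0.05,0.05]}'
```

```text
clock: 6.95
eef_pos: [507.4, 19.2, 156.0]
orientation: [0.631, 0.776, -0.0, -0.0]
contact_force: [0.2, 0.6, -1.7]
grip_width: 13.0
gripper_force: 49.4
```

```bash
python3 -m jog '{"slide":[[0,0,3],[0,0,6],[0,0,9],[0,0,12],[0,0,14],[0,0,14.5],[0,0,14.5]],"twist":[0,0,0,0,0,0,0],"fingers":[0.05,0.05,0.05,0.05,0.05,0.05,0.05]}'
```

```text
clock: 7.65
eef_pos: [507.6, 19.2, 141.7]
orientation: [0.631, 0.776, -0.0, -0.0]
contact_force: [0.0, 0.4, -1.9]
grip_width: 12.6
gripper_force: 49.4
```

```bash
python3 -m jog '{"slide":[[0,0,0.7],[0,0,1.4],[0,0,2],[0,0,2]],"twist":[0,0,0,0],"fingers":[0.05,0.05,0.05,0.05]}'
```

```text
clock: 8.05
eef_pos: [507.7, 19.2, 140.1]
orientation: [0.631, 0.776, 0.0, 0.0]
contact_force: [-0.9, 0.5, 3.2]
grip_width: 12.8
gripper_force: 49.9
```

```bash
python3 -m jog '{"slide":[[0,0,0.5],[0,0,0.5],[0,0,0.5],[0,0,-0.5],[0,0,-1],[0,0,-1],[0,0,-1],[0,0,-10],[0,0,-30],[0,0,-50],[0,0,-50]],"twist":[0,0,0,0,0,0,0,0,0,0,0],"fingers":[0.05,0.05,0.05,0.2,0.35,0.35,0.35,0.35,0.35,0.35,0.35]}'
python3 - <<'E'
from bench import *
import cv2,numpy as np
s=state(); print(s["eef_pos"],s["contact_force"])
a=snapshot("side");w=snapshot("wrist")
np.savez("pics/w5.npz",pos=s["eef_pos"],q=s["orientation"],**w);np.savez("pics/s5.npz",**a)
f=lambda im,x,y,n=60:cv2.resize(im[y:y+n*3//2,x:x+n],(400,600),interpolation=cv2.INTER_CUBIC)
cv2.imwrite("pics/c5.png",np.hstack([f(a["img"],230,145),f(w["img"],232,180,100)]))
E
```

```text
clock: 9.15
eef_pos: [509.3, 19.1, 192.7]
orientation: [0.631, 0.776, 0.001, 0.002]
contact_force: [-0.5, 0.1, 0.0]
grip_width: 29.8
gripper_force: 0.0
[509.28678771  19.06009846 192.68043234] [-0.53655869  0.14846354  0.02914514]
```

View pics/c5.png

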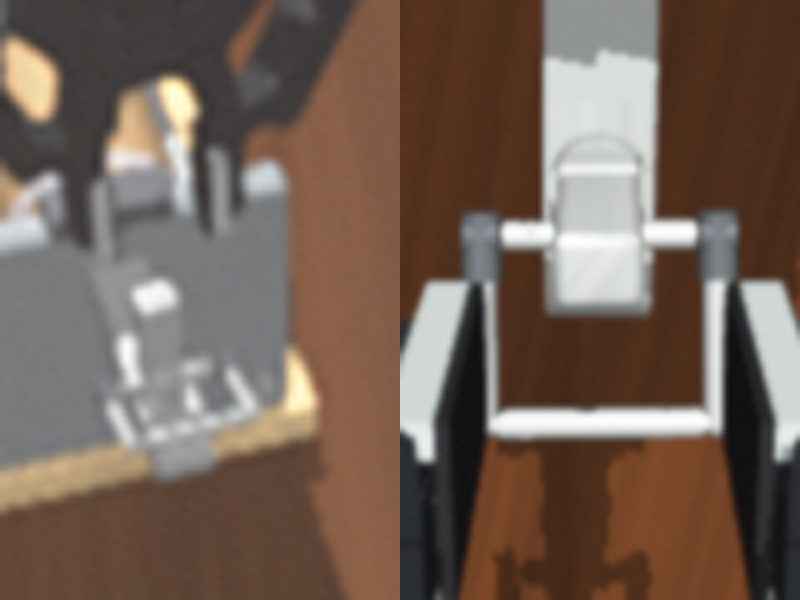

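The pin is seated. The loop is still up and points out over the free end (bar at wrist crop row 422), with the legs in line with the two fingers. Next I move the fingers out over the legs and press down gently.

```bash
python3 -m jog '{"slide":[[-20,0,0],[-40,0,0],[-40,0,20],[-40,0,40],[-40,0,46],[-40,0,52],[-40,0,58],[-40,0,62],[-40,0,62]],"twist":[0,0,0,0,0,0,0,0,0],"fingers":[0.35,0.35,0.35,0.35,0.35,0.35,0.35,0.35,0.35]}'
```

```text
clock: 10.15
eef_pos: [515.8, -19.9, 127.7]
orientation: [0.631, 0.776, -0.0, -0.0]
contact_force: [0.1, -0.5, 0.7]
grip_width: 29.6
gripper_force: 0.1
```

```bash
python3 -m jog '{"slide":[[0,0,3],[0,0,6],[0,0,9],[0,0,11],[0,0,11]],"twist":[0,0,0,0,0],"fingers":[0.35,0.35,0.35,0.35,0.35]}'
python3 - <<'E'
from bench import *
import cv2,numpy as np
s=state(); print(s["contact_force"])
a=snapshot("side")
f=lambda im,x,y,n=60:cv2.resize(im[y:y+n*3//2,x:x+n],(400,600),interpolation=cv2.INTER_CUBIC)
w=snapshot("wrist")
cv2.imwrite("pics/c6.png",np.hstack([f(a["img"],230,145),f(w["img"],232,180,100)]))
E
```

```text
clock: 10.65
eef_pos: [515.6, -19.9, 116.5]
orientation: [0.631, 0.776, -0.0, -0.0]
contact_force: [-0.1, 0.3, 0.3]
grip_width: 29.7
gripper_force: 0.2
[-0.11370505  0.33490995  0.29888788]
```

View pics/c6.png

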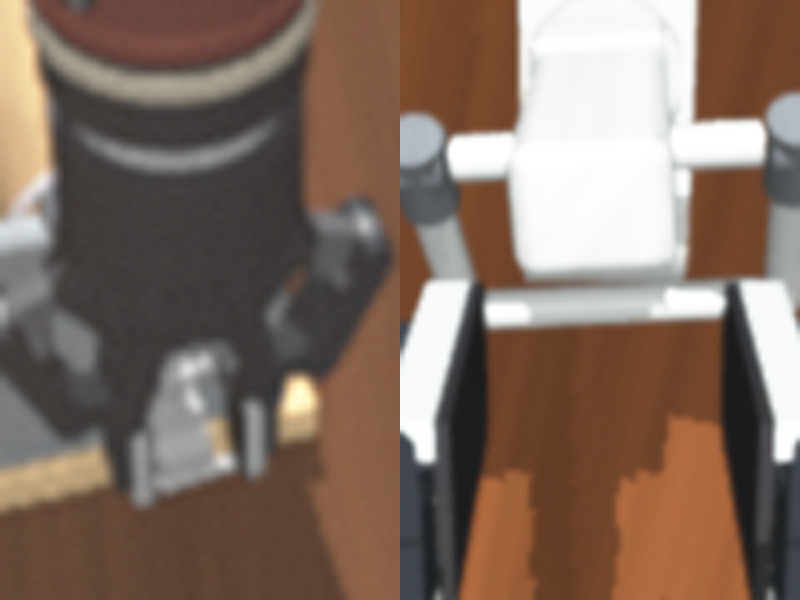

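The loop has swung to about 1 rad. Its bar (crop row 305) is just above the nose and the legs are under the fingers. Now I follow the arc inwards, past the nose.

```bash
python3 -m jog '{"slide":[[1,0,1.3],[2,0,2.6],[3,0,4],[4,0,5.5],[5,0,7],[5,0,7]],"twist":[0,0,0,0,0,0],"fingers":[0.35,0.35,0.35,0.35,0.35,0.35]}'
```

```text
clock: 11.35
eef_pos: [514.7, -16.0, 109.7]
orientation: [0.631, 0.776, -0.001, 0.001]
contact_force: [-1.4, -5.4, 1.1]
grip_width: 29.7
gripper_force: 2.0
```

```bash
python3 -m jog '{"slide":[[1,0,0.8],[2,0,1.6],[3,0,2.4],[4,0,3.2],[5,0,3.8],[5,0,3.8]],"twist":[0,0,0,0,0,0],"fingers":[0.35,0.35,0.35,0.35,0.35,0.35]}'
```

```text
clock: 11.95
eef_pos: [513.7, -9.9, 105.9]
orientation: [0.631, 0.776, 0.0, -0.0]
contact_force: [0.2, -1.2, 0.7]
grip_width: 30.0
gripper_force: 0.2
```

```bash
python3 -m jog '{"slide":[[1.5,0,1],[3,0,2],[4.5,0,2.5],[6,0,2.5],[6,0,2.5]],"twist":[0,0,0,0,0],"fingers":[0.35,0.35,0.35,0.35,0.35]}'
python3 - <<'E'
from bench import *
import cv2,numpy as np
f=lambda im,x,y,n=60:cv2.resize(im[y:y+n*3//2,x:x+n],(400,600),interpolation=cv2.INTER_CUBIC)
w=snapshot("wrist");a=snapshot("side")
cv2.imwrite("pics/c7.png",np.hstack([f(a["img"],230,145),f(w["img"],232,150,100)]))
E
```

```text
clock: 12.45
eef_pos: [512.5, -4.1, 103.5]
orientation: [0.631, 0.776, 0.0, -0.0]
contact_force: [0.3, -0.6, -0.0]
grip_width: 29.6
gripper_force: 0.3
```

View pics/c7.png

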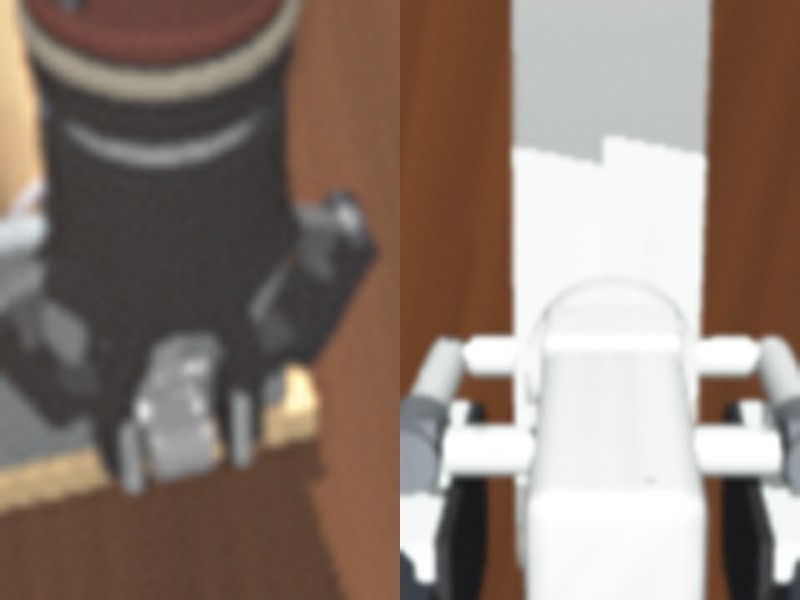

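The loop is shut under the axle: the bar shows at crop row 355, inward of the hinge at row 450. One small nudge more, then I back off outwards and up.

```bash
python3 -m jog '{"slide":[[0.7,0,0],[1.4,0,0],[1.8,0,0],[1.8,0,0]],"twist":[0,0,0,0],"fingers":[0.35,0.35,0.35,0.35]}'; python3 -m jog '{"slide":[[-4,0,0],[-15,0,0],[-30,0,0],[-45,0,0],[-50,0,-20],[-50,0,-60],[-50,0,-100],[-50,0,-110],[-50,0,-110],[-50,0,-110]],"twist":[0,0,0,0,0,0,0,0,0,0],"fingers":[0.35,0.35,0.35,0.35,0.35,0.35,0.35,0.35,0.35,0.35]}'
python3 - <<'E'
from bench import *
import cv2,numpy as np
f=lambda im,x,y,n=60:cv2.resize(im[y:y+n*3//2,x:x+n],(400,600),interpolation=cv2.INTER_CUBIC)
w=snapshot("wrist");a=snapshot("top")
t=cv2.rotate(a["img"],cv2.ROTATE_90_CLOCKWISE)
cv2.imwrite("pics/c8.png",np.hstack([f(t,150,240,80),f(w["img"],232,110,100)]))
E
```

```text
clock: 12.95
eef_pos: [512.2, -2.7, 103.5]
orientation: [0.631, 0.776, -0.0, 0.0]
contact_force: [-0.2, -2.7, -0.0]
grip_width: 30.1
gripper_force: 1.4
clock: 13.95
eef_pos: [521.9, -52.0, 212.5]
orientation: [0.631, 0.776, -0.0, -0.001]
contact_force: [-0.4, -0.0, 0.4]
grip_width: 29.9
gripper_force: 0.0
```

View pics/c8.png

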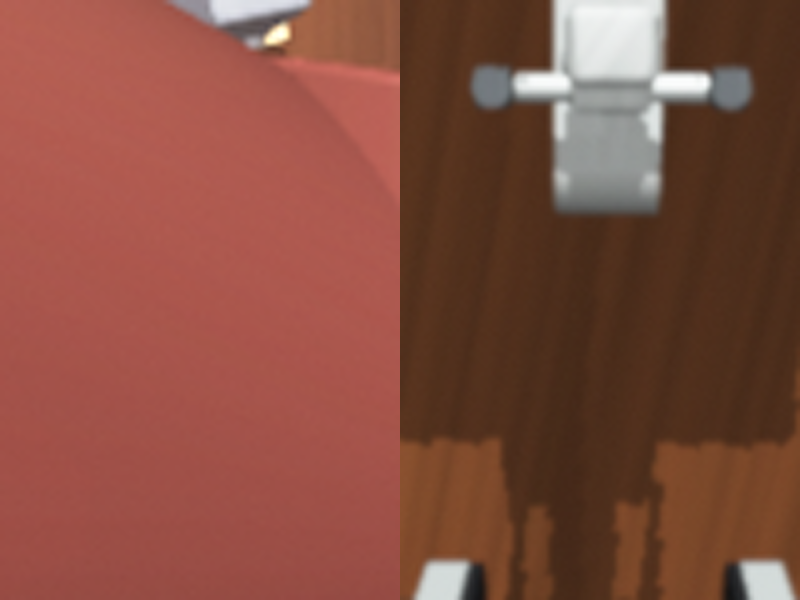

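The legs are hidden straight below the hinge barrels (crop row 88), so the loop is shut. The pin stands square on the axle, and the gripper is clear of it. Handing in.

```bash
python3 -c "from bench import *;print(close_job())"
```

```text
the job is handed in; nothing more can be done
None
```

I seated the linch pin in the axle's cross hole, swung its loop shut under the axle end, released it and handed the job in at about 14 s; the hand-in returned no verdict, but the last picture showed the pin upright, the loop shut and the gripper clear.

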